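Swap the padlock in the packed carrying tray for the match tin

ROBOT

A 7-joint arm with a two-finger parallel gripper is mounted at the origin on a cart in front of the work surface, level with it; the furniture and walls round the work are solid. World frame = base frame: x ahead of the robot, y to its left, z up, the work surface at z = 0. Lengths are in m, angles in rad, forces in N, time in s.
With the tool pointing down it reaches from about 0.425 to 0.925 m from the base axis. Payload 6.8 kg.
Tool frame: the origin (TCP) lies midway between the tips of the shut fingers; the grasp point (between the pads) lies 19 mm behind it; z points along the fingers, y is the line along which they close (so a half turn about z gives the same grasp; the last joint's range is limited). The gripper opens to 85 mm and grips with 20 to 120 N. Pads are 22 mm wide; open, the fingers measure 114 mm over their backs; the gripper's body (76 mm by 85 mm) begins 54 mm behind the grasp point. The pads swing forward as they close: fully open they stand 13 mm farther back than shut.
Start: joints at [-1.267, 0.477, 0.022, 1.555, -0.011, 1.109, -0.083], TCP at [0.27, 0.619, 0.231] pointing down, gripper open.
Joint ranges: [-2.96, 2.96], [-0.34, 2.1], [-1.41, 1.46], [0.24, 2.44], [-1.37, 4.51], [0.17, 1.92], [-2.96, 2.96]. Speed limits (rad/s): [2.39, 2.39, 3.14, 3.14, 3.14, 3.14, 3.14].

INTERFACE

Orientations are given as a unit quaternion [w, x, y, z].
In Python, from station import readout, imaging, hand_in gives the robot as it stands.
- The arm moves only by the tool drive_tool, never from a script. Its argument "series" is a list of rows, each a list of 5 numbers: the shift along the tool's x, y, z in cm, then the turn about the tool's z in degrees, then the closure, from -1 (fully open) to 1 (shut). A call has 1 to 8 rows; each row shifts and turns the commanded pose from where the row before left it, along the tool's axes as they then stand; what a row does not reach is not made up. A row lasts 1/10 s, in which the tool goes at most 50 mm and 8.59 degrees, less where a joint would pass 70% of its speed; a pose out of reach is approached as far as the arm can. A call with a gripper value outside its range is refused whole. The fingers move at their own pace and stop on an object; "squeeze" is the grip in N (left out, the last holds). Time passes only in rows, so rows that do not move let the fingers close. It gives the time, the measured TCP pose, the force, the opening and the grip force at its end, in the units of the state.
- readout.get_obs(): the state, without advancing time (a new reading comes with each control period).
- imaging.read_camera(name): name is "scene" or "top" or "wrist"; returns the picture (420x560x3 uint8, red, green, blue); there is no depth.
- imaging.camera_model(name): a dict with "vfov" (degrees; the focal length in pixels is half the picture's height over the tangent of half this angle, whatever the lens; pixels are square), "cx", "cy" (the principal point, pixels), "distortion" ([k1, k2, p1, p2, k3] as OpenCV has them; the pictures are not rectified), "xyz" and "orientation" of the camera in the world. Camera axes: x right, y down, z forward; pixel columns grow to the right and rows downward; lengths in m; the calibration is good to about 2 mm. A picture is of the moment at which its call begins: read the wrist's pose just before it. camera_model takes no time and is no camera call; for the wrist camera it gives the pose at the moment of the call.
- hand_in(): hands the job in; it is judged then, once.
Trained networks look in the newest picture that a camera, given by its name, has taken for a name from the list of things; names that differ only in an ending like _2 or _b are one class to them, and where a whole thing is asked for, a point or a joint stands for the part that bears it (a point fixed in the world has none). Each returns a list of dicts, best first, with "conf" (0 to 1); they miss things now and then, are a little off and sometimes report something else, mostly with a low value. They report only what shows in the picture. A call takes as long as a camera call. They do not tell look-alikes from the thing itself.
- imaging.cut_out(thing, camera): "mask" (420x560 bool, what is visible of it) and "centre" ([column, row] in pixels, amid what is visible of it).
The state is a dict: "t": time; "q": joint angles; "joint_vel": joint speeds; "joint_torque": joint torques, N m; "eef_pos": TCP position; "tool_rot": TCP orientation; "contact_force": force on the tool from outside, world axes, zero at the start; "torque": the same for the moment, N m; "gripper_width": opening from 0.0 (shut) to 1.0 (fully open); "grasp_force": force on a finger pad.
Only numpy, scipy, OpenCV 4.12 (cv2) and the standard library are available. Lean on these libraries where they do the work, as an engineer would, in place of code of your own. Each camera call takes 0.05 s, during which the arm holds its last target. There are 200 camera calls.

TASK

The padlock lies between the whetstone and the oak block in the carrying tray. First lift those two out onto the wooden side board and leave them there while you lay the padlock flat in the empty pocket of the dish and set the match tin flat in the middle of the tray, where the padlock was. Then put the whetstone and the oak block back in the tray where they lay, each flat in its own old place, and let go of everything.

Things in the scene. Friction and masses are not known exactly. Their poses are not given: they have to be found in the camera images.
- whetstone_mid (a point): Whetstone: a grey stone on a longer wooden bed, 202 mm long in all (its y axis), 0.55 kg; the bed is 63 mm wide (x) and 23 mm high, the stone above it is 45 mm wide, 172 mm long and reaches from 22 to 43 mm height: grip it by the stone. Point: centre, 21.5 mm above its underside. It starts in the tray, on one side of the padlock, lengthways to the tray's y axis.
- oak_block_mid (a point): Plain brown oak block, 56 mm (x) by 94 mm (y) by 50 mm high, 0.14 kg. Point: its centre, 25 mm above its underside. It starts in the tray on the other side of the padlock, its y axis along the tray's y axis. Which of the two lies nearer the robot changes from start to start.
- padlock_mid (a point): Old brown padlock lying flat, 0.22 kg. Point: centre of its square body, 7.5 mm above its underside; the body is 46 mm along its x axis, 52 mm along its y axis and 15 mm thick: grip it across y. The shackle points along +x and ends 57 mm from the point. It starts in the middle of the tray, its x axis roughly along the tray's +y, with about 5 mm to the neighbours on each side.
- match_tin_mid (a point): Flat brass match tin, closed, 42 mm (x) by 64 mm (y) by 18 mm high, 0.05 kg. Point: its centre, 9 mm above its underside. It starts in one of the two pockets of the dish.
- tray_middle (a point): Low wooden carrying tray, fixed to the bench, outside 212 mm (x) by 226 mm (y), 24 mm high; walls 6 mm, floor 6 mm thick, inside 200 by 214 mm with no dividers. Point: middle of the inner floor, z up; the rim is 18 mm above it. Whetstone, padlock and oak block lie side by side across its x axis, the outer two about 62 mm either side of the middle.
- side_board_top (a point): Light wooden board, fixed flat on the bench, 200 mm (x) by 212 mm (y), with a darker batten along each end; point: centre of its top face, 14 mm above the bench. The place to set the whetstone and the oak block aside; their centres must be within 90 mm of the middle along both axes.
- empty_pocket (a point): Shallow dark steel dish, fixed, 130 mm (x) by 230 mm (y), 12 mm high, walls and floor 5 mm, parted into two equal pockets of 120 mm (x) by 107 mm (y). Point: centre of the floor of the pocket that starts empty, z up; the pocket with the match tin lies 112 mm from it along +y.
There are look-alikes about, which are no part of the job. Leave any green look-alike of the part that bears match_tin_mid alone.

How it is judged:
On the way, in this order (a step that is already met when the one before it is completed fails the run):
1. the whetstone and the oak block both lie on the side board, released (x of whetstone_mid in the frame of side_board_top between -0.09 and 0.09 m and y of whetstone_mid in the frame of side_board_top between -0.09 and 0.09 m and z of whetstone_mid in the frame of side_board_top between 0.012 and 0.03 m and x of oak_block_mid in the frame of side_board_top between -0.09 and 0.09 m and y of oak_block_mid in the frame of side_board_top between -0.09 and 0.09 m and z of oak_block_mid in the frame of side_board_top between 0.015 and 0.034 m and contact force between the fingers and whetstone below 0.1 N and linear speed of each of whetstone, oak_block below 0.02 m/s and angle between each of whetstone_mid, oak_block_mid's own z axis and vertical below 0.1 rad and contact force between the fingers and oak_block below 0.1 N), for 0.2 s.
2. the padlock lies flat in the empty pocket of the dish, released, while the other two are still on the side board (all of step 1 and x of padlock_mid in the frame of empty_pocket between -0.036 and 0.036 m and y of padlock_mid in the frame of empty_pocket between -0.034 and 0.034 m and z of padlock_mid in the frame of empty_pocket between 0.002 and 0.013 m and contact force between the fingers and padlock below 0.1 N and linear speed of padlock below 0.02 m/s and angle between padlock_mid's own z axis and vertical below 0.1 rad), for 0.2 s.
3. the match tin lies flat in the middle of the tray, released, while the whetstone and the oak block are still on the side board (all of step 1 and horizontal distance between match_tin_mid and tray_middle below 0.015 m and x of match_tin_mid in the frame of tray_middle between -0.02 and 0.02 m and y of match_tin_mid in the frame of tray_middle between -0.02 and 0.02 m and z of match_tin_mid in the frame of tray_middle between 0.003 and 0.015 m and contact force between the fingers and match_tin below 0.1 N and linear speed of match_tin below 0.02 m/s and angle between match_tin_mid's own z axis and vertical below 0.1 rad), for 0.2 s.
At the end, for the whole second after the job is handed in: Whetstone and oak block within 15 mm of their starts, flat, in line with the tray to 0.12 rad; match tin flat on the tray floor, within 15 mm of its middle; padlock flat in the empty pocket, its body within 36 mm (x) and 34 mm (y) of the centre; all released, at rest (distance of each of whetstone_mid, oak_block_mid from where it was at the start of the episode below 0.015 m and angle between the y axis of each of whetstone_mid, oak_block_mid and the y axis of tray_middle, either way round below 0.12 rad and contact force between the fingers and whetstone below 0.1 N and linear speed of each of whetstone, oak_block, padlock, match_tin below 0.02 m/s and angle between each of whetstone_mid, oak_block_mid, padlock_mid, match_tin_mid's own z axis and vertical below 0.1 rad and contact force between the fingers and oak_block below 0.1 N and x of padlock_mid in the frame of empty_pocket between -0.036 and 0.036 m and y of padlock_mid in the frame of empty_pocket between -0.034 and 0.034 m and z of padlock_mid in the frame of empty_pocket between 0.002 and 0.013 m and contact force between the fingers and padlock below 0.1 N and horizontal distance between match_tin_mid and tray_middle below 0.015 m and x of match_tin_mid in the frame of tray_middle between -0.02 and 0.02 m and y of match_tin_mid in the frame of tray_middle between -0.02 and 0.02 m and z of match_tin_mid in the frame of tray_middle between 0.003 and 0.015 m and contact force between the fingers and match_tin below 0.1 N); the robot touches nothing.
It also fails if it takes over 147 s, if anything falls off the work surface, if the arm or the gripper's body presses on something with over 40 N, if the wrist force passes 120 N, or if a joint passes its speed limit or range.

## Working session

There is one attempt and no reset: what is moved stays moved. The work goes in short steps, Python scripts to look and compute and a tool call to move; the robot and the scene stay as the last step left them, time stands still between calls to the robot, and variables do not carry over. Pictures are saved under pics/ and viewed, at most 14 in all, crops included, and the job is handed in when it is done.

Besides the shell and the picture viewer there is one more tool, called after "Emit:" as name(argument=value, ...) on one line, values as JSON. drive_tool: Moves the arm, as the interface text tells. Its arguments: {"type":"object","properties":{"series":{"type":"array"},"squeeze":{"type":"number"}},"required":["series"]}

```bash
mkdir -p pics; ls; python3 - <<'E'
from station import readout, imaging
import cv2,numpy as np
o=readout.get_obs();print({k:np.round(v,3) for k,v in o.items()})
for n in("scene","top"):
    im=imaging.read_camera(n);cv2.imwrite(f"pics/{n}0.png",im[:,:,::-1]);print(imaging.camera_model(n))
E
```

```text
pics
{'t': np.float64(0.0), 'q': array([-1.267,  0.478,  0.022,  1.556, -0.012,  1.109, -0.083]), 'joint_vel': array([-0.001, -0.   ,  0.   ,  0.001, -0.001,  0.001,  0.   ]), 'joint_torque': array([ 0.0000e+00, -5.9646e+01,  1.6080e+00, -2.8120e+01,  1.2000e-02,
        9.0000e-03,  0.0000e+00]), 'eef_pos': array([0.27 , 0.618, 0.23 ]), 'tool_rot': array([-0.   ,  0.204,  0.979, -0.001]), 'contact_force': array([-0.679, -0.181,  0.585]), 'torque': array([ 0.002, -0.047, -0.049]), 'grasp_force': np.float64(0.0), 'gripper_width': np.float64(1.0)}
{'vfov': 52.55797797747387, 'cx': 278.49599972038703, 'cy': 211.19756736549, 'distortion': array([-0.01232941,  0.        ,  0.        ,  0.        ,  0.        ]), 'xyz': array([-0.36849652, -0.59627892,  0.72246669]), 'orientation': array([-0.45843581,  0.78418092, -0.36792787,  0.1988114 ])}
{'vfov': 48.74223455705847, 'cx': 280.1717547954562, 'cy': 213.06391461537262, 'distortion': array([-0.06391021,  0.        ,  0.        ,  0.        ,  0.        ]), 'xyz': array([0.32572981, 0.14594596, 1.45236505]), 'orientation': array([-0.04427982,  0.71295373, -0.69831462,  0.04574896])}
```

View pics/top0.png

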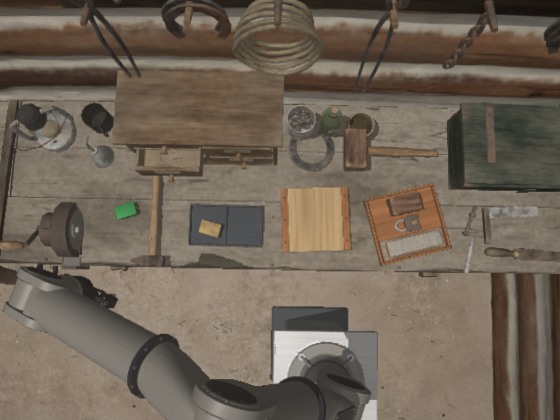

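View pics/scene0.png

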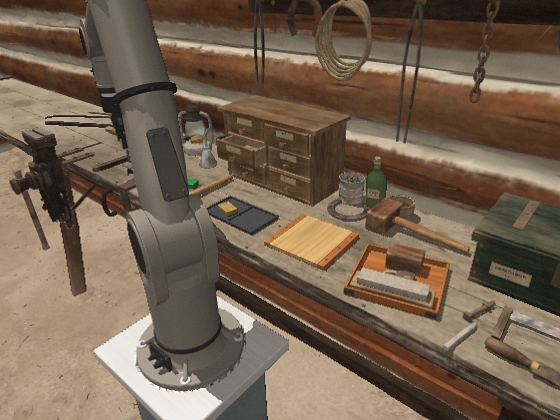

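The padlock lies in the tray at about top (411,224), between the whetstone at (414,246, near the robot) and the oak block at (406,203). There are two match tin candidates: brass in the dish's left pocket at (210,228), and green at (126,211), which is the look-alike. I choose the brass one. The empty pocket is on the right at (245,226), and the side board is at (316,219).

```bash
cat > h.py <<'E'
from station import readout, imaging
import cv2, numpy as np
from scipy.optimize import minimize
from scipy.spatial.transform import Rotation as R
def rot(q): return R.from_quat(np.roll(q,-1)).as_matrix()
def snap(n):
    m=imaging.camera_model(n); return imaging.read_camera(n), m
def K(m):
    f=210/np.tan(np.radians(m["vfov"]/2)); return np.array([[f,0,m["cx"]],[0,f,m["cy"]],[0,0,1]])
def proj(P,m):
    C=rot(m["orientation"]); Rc=C.T
    return cv2.projectPoints(np.float64(P),cv2.Rodrigues(Rc)[0],-Rc@m["xyz"],K(m),m["distortion"])[0][:,0]
def back(px,m,z):
    u=cv2.undistortPoints(np.float64(px).reshape(-1,1,2),K(m),m["distortion"])[:,0]
    d=np.c_[u,np.ones(len(u))]@rot(m["orientation"]).T
    return m["xyz"]+d*((z-m["xyz"][2])/d[:,2])[:,None]
def box(x,y,a,boxes):
    c,s=np.cos(a),np.sin(a); out=[]
    for (lx,ly,z0,z1,*ox) in boxes:
        o=ox[0] if ox else 0
        p=np.array([[o+i*lx/2,j*ly/2,z] for i in(-1,1) for j in(-1,1) for z in(z0,z1)])
        out.append(np.c_[x+c*p[:,0]-s*p[:,1],y+s*p[:,0]+c*p[:,1],p[:,2]])
    return out
def render(p,boxes,m,S=4):
    im=np.zeros((420*S,560*S),np.uint8)
    for b in box(*p,boxes):
        cv2.fillConvexPoly(im,cv2.convexHull(((proj(b,m)+.5)*S-.5).round().astype(np.int32)),255)
    return cv2.resize(im,(560,420),interpolation=cv2.INTER_AREA)/255.
def fit(mask,m,boxes,p0):
    k=mask.astype(float)
    f=lambda p:1-np.minimum(r:=render(p,boxes,m),k).sum()/np.maximum(r,k).sum()
    best=min((minimize(f,[p0[0],p0[1],a],method="Nelder-Mead",options=dict(initial_simplex=np.array([p0[0],p0[1],a])+np.array([[0,0,0],[.01,0,0],[0,.01,0],[0,0,.2]]),xatol=2e-4,fatol=1e-4)) for a in(p0[2],p0[2]+.3,p0[2]-.3)),key=lambda r:r.fun)
    return best.x,1-best.fun
# boxes: lx,ly,z0,z1 relative to support
def up(bs,z): return [(b[0],b[1],b[2]+z,b[3]+z,*b[4:]) for b in bs]
WH=[(.063,.202,0,.023),(.045,.172,.022,.043)]; OAK=[(.056,.094,0,.05)]
PAD=[(.046,.052,0,.015)]; TIN=[(.042,.064,0,.018)]
TRAY=[(.212,.226,0,.024)]; BOARD=[(.2,.212,0,.014)]; DISH=[(.13,.23,0,.012)]
E
python3 - <<'E'
from h import *
for cam in("top","scene"):
    im,m=snap(cam)
    for n,b,z in(("whetstone_mid",WH,.006),("oak_block_mid",OAK,.006),("padlock_mid",PAD,.006),("match_tin_mid",TIN,.005),("tray_middle",TRAY,0),("side_board_top",BOARD,0),("empty_pocket",DISH,0)):
        for d in imaging.cut_out(n,cam)[:2]:
            k=d["mask"]; c=back([d["centre"]],m,z+b[0][3])[0]
            p,i=fit(k,m,up(b,z),[c[0],c[1],.2 if n in("whetstone_mid","oak_block_mid","tray_middle") else 0])
            print(cam,n,round(d["conf"],2),np.round(d["centre"]),k.sum(),np.round(c,3),np.round(p,3),"iou",round(i,3))
im,m=snap("top")
import json
# corner guesses
for n,px,z in(("tray",[(363,198),(437,184),(451,248),(380,265)],.024),("board",[(282,188),(349,187),(351,251),(282,251)],.014),("dish",[(192,204),(264,206),(263,247),(188,244)],.012)):
    print(n,np.round(back(px,m,z),3).tolist())
E
```

```text
top whetstone_mid 0.6 [411. 243.] 1291 [ 0.424 -0.262  0.029] [ 0.423 -0.264  0.255] iou 0.941
top oak_block_mid 0.91 [403. 205.] 616 [ 0.539 -0.231  0.056] [ 0.544 -0.239  0.262] iou 0.926
top padlock_mid 0.75 [413. 223.] 219 [ 0.486 -0.27   0.021] [ 0.487 -0.263  0.265] iou 0.799
top match_tin_mid 0.84 [209. 228.] 260 [0.459 0.364 0.023] [ 0.458  0.362 -0.252] iou 0.875
top match_tin_mid 0.7 [126. 209.] 243 [0.513 0.627 0.023] [0.509 0.629 0.263] iou 0.769
top tray_middle 0.92 [400. 219.] 2882 [ 0.498 -0.229  0.024] [ 0.484 -0.252  0.254] iou 0.568
top side_board_top 0.85 [317. 219.] 4254 [0.494 0.028 0.014] [0.493 0.034 0.053] iou 0.973
top empty_pocket 0.69 [402. 204.] 637 [ 0.548 -0.238  0.012] [ 0.59  -0.29   0.596] iou 0.217
top empty_pocket 0.65 [230. 227.] 2664 [0.463 0.302 0.012] [ 0.468  0.315 -0.006] iou 0.859
scene oak_block_mid 0.7 [406. 258.] 961 [ 0.516 -0.253  0.056] [ 0.545 -0.238  0.279] iou 0.911
scene padlock_mid 0.7 [404. 272.] 163 [ 0.504 -0.259  0.021] [ 0.498 -0.254 -0.341] iou 0.418
scene match_tin_mid 0.5 [229. 210.] 176 [0.443 0.341 0.023] [ 0.456  0.363 -0.376] iou 0.855
scene match_tin_mid 0.47 [186. 184.] 63 [0.48  0.609 0.023] [ 0.508  0.606 -0.637] iou 0.468
scene tray_middle 0.56 [415. 279.] 2458 [ 0.488 -0.295  0.024] [ 0.484 -0.252  0.26 ] iou 0.453
scene side_board_top 0.6 [314. 241.] 2877 [0.482 0.018 0.014] [0.494 0.035 0.053] iou 0.95
scene empty_pocket 0.62 [242. 217.] 1427 [0.452 0.288 0.012] [ 0.468  0.318 -0.007] iou 0.847
tray [[0.562, -0.113, 0.024], [0.612, -0.349, 0.024], [0.41, -0.388, 0.024], [0.354, -0.165, 0.024]]
board [[0.59, 0.141, 0.014], [0.598, -0.071, 0.014], [0.396, -0.077, 0.014], [0.392, 0.137, 0.014]]
dish [[0.533, 0.423, 0.012], [0.532, 0.196, 0.012], [0.403, 0.196, 0.012], [0.407, 0.43, 0.012]]
```

```bash
cat > plan.py <<'E'
import sys
from h import *
def state():
    o=readout.get_obs(); r=rot(o["tool_rot"]); return o, np.degrees(np.arctan2(r[1,1],r[0,1]))
def plan(wps,p=None,phi=None,step=.045):
    """wps: (x,y,z,tool-y angle deg); prints rows"""
    if p is None:
        o,phi=state(); p=o["eef_pos"].copy(); print("now",np.round(p,4),round(phi,1),"q7",round(o["q"][6],2))
    for w in wps:
        t=np.array(w[:3]); d=(w[3]-phi+90)%180-90 if len(w)<5 else w[3]-phi
        n=max(1,int(np.ceil(max(np.linalg.norm(t-p)/step,abs(d)/8.5))))
        for i in range(n):
            s=(t-p)/(n-i); a=np.radians(phi); ex=np.array([-np.sin(a),np.cos(a),0]); ey=np.array([np.cos(a),np.sin(a),0])
            c=np.round([s@ex*100,s@ey*100,-s[2]*100],1); tr=np.round(-(d/n),1)
            print([*(c+0.).tolist(),float(tr)],end=" ")
            p=p+(c[0]*ex+c[1]*ey)/100-[0,0,c[2]/100]; phi-=tr
        print("->",np.round(p,4),round(phi,1))
if __name__=="__main__": plan(eval(sys.argv[1]))
E
python3 plan.py "[(.45,.3,.3,40),(.46,-.22,.3,14.6)]"
```

```text
now [0.2702 0.6186 0.2313] 66.4 q7 -0.08
[-3.2, -2.4, -0.8, 2.9] [-3.4, -2.3, -0.8, 2.9] [-3.5, -2.1, -0.8, 2.9] [-3.6, -1.9, -0.7, 2.9] [-3.7, -1.8, -0.8, 2.9] [-3.7, -1.6, -0.7, 2.9] [-3.8, -1.3, -0.8, 2.9] [-3.9, -1.2, -0.7, 2.9] [-4.0, -0.9, -0.8, 2.9] -> [0.4504 0.3    0.3003] 40.3
[-3.4, -2.7, 0.0, 2.1] [-3.5, -2.6, 0.0, 2.1] [-3.5, -2.5, 0.0, 2.1] [-3.6, -2.4, 0.0, 2.1] [-3.7, -2.2, 0.0, 2.1] [-3.8, -2.1, 0.0, 2.1] [-3.9, -1.9, 0.0, 2.1] [-3.9, -1.8, 0.0, 2.1] [-4.0, -1.7, 0.0, 2.1] [-4.1, -1.5, 0.0, 2.1] [-4.1, -1.4, 0.0, 2.1] [-4.2, -1.2, 0.0, 2.1] -> [ 0.4598 -0.2201  0.3003] 15.1
```

Emit:
drive_tool(series=[[-3.2, -2.4, -0.8, 2.9, -1], [-3.4, -2.3, -0.8, 2.9, -1], [-3.5, -2.1, -0.8, 2.9, -1], [-3.6, -1.9, -0.7, 2.9, -1], [-3.7, -1.8, -0.8, 2.9, -1], [-3.7, -1.6, -0.7, 2.9, -1], [-3.8, -1.3, -0.8, 2.9, -1], [-3.9, -1.2, -0.7, 2.9, -1]], squeeze=60)

```text
t: 1.75
eef_pos: [0.4302, 0.334, 0.293]
tool_rot: [0.0, 0.398, 0.917, 0.0]
contact_force: [1.6, 0.3, -1.0]
gripper_width: 1.0
grasp_force: 0.0
```

Emit:
drive_tool(series=[[-4.0, -0.9, -0.8, 2.9, -1], [-3.4, -2.7, 0, 2.1, -1], [-3.5, -2.6, 0, 2.1, -1], [-3.5, -2.5, 0, 2.1, -1], [-3.6, -2.4, 0, 2.1, -1], [-3.7, -2.2, 0, 2.1, -1], [-3.8, -2.1, 0, 2.1, -1], [-3.9, -1.9, 0, 2.1, -1]])

```text
t: 2.55
eef_pos: [0.4562, -0.0047, 0.3006]
tool_rot: [0.0, 0.533, 0.846, 0.001]
contact_force: [0.5, -0.5, 0.4]
gripper_width: 1.0
grasp_force: 0.0
```

Emit:
drive_tool(series=[[-3.9, -1.8, 0, 2.1, -1], [-4.0, -1.7, 0, 2.1, -1], [-4.1, -1.5, 0, 2.1, -1], [-4.1, -1.4, 0, 2.1, -1], [-4.2, -1.2, 0, 2.1, -1], [0, 0, 0, 0, -1], [0, 0, 0, 0, -1]])

```text
t: 3.25
eef_pos: [0.4595, -0.221, 0.3003]
tool_rot: [0.0, 0.609, 0.793, -0.0]
contact_force: [0.1, 1.1, 0.0]
gripper_width: 0.999
grasp_force: 0.0
```

```bash
cat > look.py <<'E'
from h import *
import sys
fn=sys.argv[1]; items=eval(sys.argv[2])
im,m=snap("wrist"); print("cam",np.round(m["xyz"],3)); vis=im[:,:,::-1].copy()
for n,b,z,p0 in items:
    for d in imaging.cut_out(n,"wrist")[:1]:
        k=d["mask"]; p,i=fit(k,m,up(b,z),p0); e=np.ptp(np.argwhere(k),axis=0)
        print(n,round(d["conf"],2),np.round(d["centre"]),k.sum(),np.round(p,4),"iou",round(i,3))
        for q in box(*p,up(b,z)): cv2.polylines(vis,[cv2.convexHull(proj(q,m).astype(np.int32))],True,(0,255,0))
cv2.imwrite(fn,vis)
E
python3 look.py pics/w1.png '[("whetstone_mid",WH,.006,(.424,-.266,.255)),("oak_block_mid",OAK,.006,(.544,-.237,.255)),("padlock_mid",PAD,.006,(.487,-.26,.26)),("tray_middle",TRAY,0,(.484,-.252,.255))]'; python3 plan.py "[]"
```

```text
cam [ 0.438 -0.142  0.442]
whetstone_mid 0.7 [246. 179.] 8301 [ 0.423  -0.2655  0.2525] iou 0.945
oak_block_mid 0.63 [349. 198.] 4218 [ 0.5442 -0.2383  0.2998] iou 0.9
padlock_mid 0.57 [296. 195.] 1836 [ 0.4862 -0.2618  0.2905] iou 0.711
tray_middle 0.97 [313. 156.] 17458 [ 0.4837 -0.2501  0.2605] iou 0.544
now [ 0.4601 -0.2187  0.3003] 15.3 q7 0.71
```

View pics/w1.png

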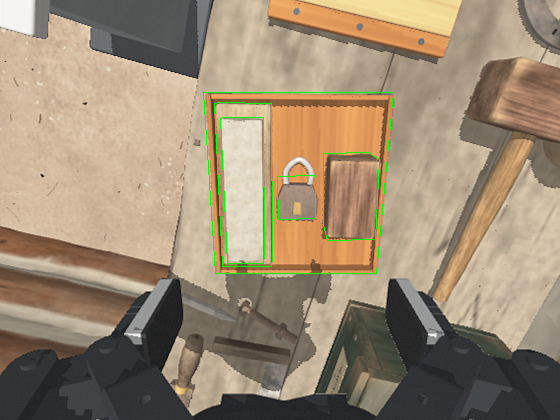

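```bash
python3 plan.py "[(.424,-.266,.10,14.6),(.424,-.266,.027,14.6)]"
```

```text
now [ 0.4601 -0.2187  0.3003] 15.3 q7 0.71
[-0.7, -0.9, 4.0, 0.1] [-0.7, -1.0, 4.0, 0.1] [-0.7, -0.9, 4.0, 0.1] [-0.8, -1.0, 4.0, 0.1] [-0.7, -0.9, 4.0, 0.1] -> [ 0.4241 -0.2656  0.1003] 14.8
[0.0, 0.0, 3.7, 0.1] [0.0, 0.0, 3.6, 0.1] -> [ 0.4241 -0.2656  0.0273] 14.6
```

The overlay fits the picture: whetstone at (244,185), padlock at (296,200) with its shackle up, and oak block at (350,197), so the choices are confirmed. Now I grip the whetstone.

Emit:
drive_tool(series=[[-0.7, -0.9, 4.0, 0.1, -1], [-0.7, -1.0, 4.0, 0.1, -1], [-0.7, -0.9, 4.0, 0.1, -1], [-0.8, -1.0, 4.0, 0.1, -1], [-0.7, -0.9, 4.0, 0.1, -1], [0, 0, 3.7, 0, -1], [0, 0, 3.6, 0, -1], [0, 0, 0, 0, -1]])

```text
t: 4.3
eef_pos: [0.4213, -0.2646, 0.0239]
tool_rot: [-0.004, 0.611, 0.792, -0.001]
contact_force: [-0.7, 1.1, 0.3]
gripper_width: 1.004
grasp_force: 0.0
```

Emit:
drive_tool(series=[[0, 0, 0, 0, 1], [0, 0, 0, 0, 1], [0, 0, 0, 0, 1], [0, 0, 0, 0, 1], [0, 0, 0, 0, 1], [0, 0, 0, 0, 1], [0, 0, 0, 0, 1]])

```text
t: 5.0
eef_pos: [0.4246, -0.2674, 0.0294]
tool_rot: [0.001, 0.611, 0.791, 0.001]
contact_force: [-1.8, 1.2, 9.7]
gripper_width: 0.513
grasp_force: 61.4
```

```bash
python3 plan.py "[]"; python3 - <<'E'
from plan import *
c,s=np.cos(.053),np.sin(.053); B=lambda u,v:(.4935+c*u-s*v,.0345+s*u+c*v)
print(B(0,-.047),B(0,.052))
b=B(0,-.047)
o,phi=state();p=o["eef_pos"]
plan([(p[0],p[1],.10,phi),(b[0],b[1],.10,93),(b[0],b[1],p[2]+.009,93)])
E
```

```text
now [ 0.4246 -0.2674  0.0294] 14.6 q7 1.17
(np.float64(0.49598983396061563), np.float64(-0.012434003950745183)) (np.float64(0.4907452900861274), np.float64(0.0864269830944415))
now [ 0.4246 -0.2674  0.0294] 14.6 q7 1.17
[0.0, 0.0, -3.5, -0.0] [0.0, 0.0, -3.6, -0.0] -> [ 0.4246 -0.2674  0.1004] 14.6
[2.3, 1.3, 0.0, -7.8] [2.1, 1.6, 0.0, -7.8] [1.8, 1.9, 0.0, -7.8] [1.6, 2.1, 0.0, -7.8] [1.3, 2.3, 0.0, -7.8] [0.9, 2.5, 0.0, -7.8] [0.6, 2.6, 0.0, -7.8] [0.2, 2.6, 0.0, -7.8] [-0.2, 2.7, 0.0, -7.8] [-0.5, 2.6, 0.0, -7.8] -> [ 0.4964 -0.0126  0.1004] 92.6
[0.0, 0.0, 3.1, -0.2] [0.0, 0.0, 3.1, -0.2] -> [ 0.4964 -0.0126  0.0384] 93.0
```

Emit:
drive_tool(series=[[0, 0, -3.5, 0, 1], [0, 0, -3.6, 0, 1], [2.3, 1.3, 0, -7.8, 1], [2.1, 1.6, 0, -7.8, 1], [1.8, 1.9, 0, -7.8, 1], [1.6, 2.1, 0, -7.8, 1], [1.3, 2.3, 0, -7.8, 1], [0.9, 2.5, 0, -7.8, 1]])

```text
t: 5.8
eef_pos: [0.4652, -0.1129, 0.0989]
tool_rot: [0.0, 0.244, 0.97, 0.0]
contact_force: [0.1, -0.5, -6.1]
gripper_width: 0.509
grasp_force: 67.5
```

Emit:
drive_tool(series=[[0.6, 2.6, 0, -7.8, 1], [0.2, 2.6, 0, -7.8, 1], [-0.2, 2.7, 0, -7.8, 1], [-0.5, 2.6, 0, -7.8, 1], [0, 0, 0, 0, 1], [0, 0, 0, 0, 1]])

```text
t: 6.4
eef_pos: [0.4951, -0.0117, 0.0987]
tool_rot: [0.0, -0.023, 1.0, -0.0]
contact_force: [-0.7, -0.5, -6.4]
gripper_width: 0.51
grasp_force: 67.5
```

```bash
python3 plan.py "[(.496,-.0125,.06,93),(.496,-.0125,.0385,93)]"
```

```text
now [ 0.4951 -0.0117  0.0987] 92.7 q7 1.65
[-0.1, -0.1, 3.9, -0.3] -> [ 0.4962 -0.0126  0.0597] 93.0
[0.0, 0.0, 2.1, -0.0] -> [ 0.4962 -0.0126  0.0387] 93.0
```

Emit:
drive_tool(series=[[-0.1, -0.1, 3.9, -0.3, 1], [0, 0, 1.5, 0, 1], [0, 0, 0.6, 0, 1], [0, 0, 0, 0, 1], [0, 0, 0, 0, 1]])

```text
t: 6.9
eef_pos: [0.497, -0.0139, 0.039]
tool_rot: [0.001, -0.025, 1.0, -0.0]
contact_force: [0.3, -0.3, -7.2]
gripper_width: 0.511
grasp_force: 67.5
```

Emit:
drive_tool(series=[[0, 0, 0, 0, -1], [0, 0, 0, 0, -1], [0, 0, 0, 0, -1], [0, 0, 0, 0, -1], [0, 0, 0, 0, -1], [0, 0, -4, 0, -1], [0, 0, -3, 0, -1], [0, 0, 0, 0, -1]])

```text
t: 7.7
eef_pos: [0.4993, -0.0131, 0.1117]
tool_rot: [0.003, -0.025, 1.0, 0.0]
contact_force: [0.6, 0.5, -0.1]
gripper_width: 1.004
grasp_force: 0.0
```

```bash
python3 plan.py "[(.544,-.2375,.11,14.8),(.544,-.2375,.02,14.8)]"
```

```text
now [ 0.4993 -0.0131  0.1117] 92.9 q7 1.66
[-0.3, -2.3, 0.0, 7.8] [-0.6, -2.2, 0.0, 7.8] [-0.9, -2.1, 0.0, 7.8] [-1.2, -1.9, 0.0, 7.8] [-1.5, -1.8, 0.0, 7.8] [-1.7, -1.5, 0.0, 7.8] [-1.9, -1.3, 0.0, 7.8] [-2.0, -1.0, 0.1, 7.8] [-2.2, -0.8, 0.0, 7.8] [-2.2, -0.4, 0.1, 7.8] -> [ 0.5441 -0.2372  0.1097] 14.9
[0.0, 0.0, 4.5, 0.0] [0.0, 0.0, 4.5, 0.0] -> [ 0.5441 -0.2372  0.0197] 14.9
```

Emit:
drive_tool(series=[[-0.3, -2.3, 0, 7.8, -1], [-0.6, -2.2, 0, 7.8, -1], [-0.9, -2.1, 0, 7.8, -1], [-1.2, -1.9, 0, 7.8, -1], [-1.5, -1.8, 0, 7.8, -1], [-1.7, -1.5, 0, 7.8, -1], [-1.9, -1.3, 0, 7.8, -1], [-2.0, -1.0, 0.1, 7.8, -1]])

```text
t: 8.5
eef_pos: [0.5322, -0.1932, 0.1067]
tool_rot: [-0.0, 0.499, 0.867, -0.0]
contact_force: [-0.6, -0.6, 0.4]
gripper_width: 1.0
grasp_force: 0.0
```

Emit:
drive_tool(series=[[-2.2, -0.8, 0, 7.8, -1], [-2.2, -0.4, 0.1, 7.8, -1], [0, 0, 0, 0, -1], [0, 0, 0, 0, -1]])

```text
t: 8.9
eef_pos: [0.5408, -0.2371, 0.1054]
tool_rot: [-0.001, 0.609, 0.793, -0.0]
contact_force: [-0.1, -0.8, 0.7]
gripper_width: 1.004
grasp_force: 0.0
```

```bash
python3 plan.py "[(.544,-.2378,.026,14.8)]"
```

```text
now [ 0.5408 -0.2371  0.1054] 15.0 q7 0.95
[-0.1, 0.1, 4.0, 0.1] [0.0, 0.2, 3.9, 0.1] -> [ 0.544  -0.2373  0.0264] 14.8
```

Emit:
drive_tool(series=[[-0.1, 0.1, 4.0, 0.1, -1], [0, 0.2, 3.9, 0.1, -1], [0, 0, 0, 0, -1], [0, 0, 0, 0, -1]], squeeze=50)

```text
t: 9.3
eef_pos: [0.5441, -0.2365, 0.0273]
tool_rot: [-0.001, 0.61, 0.792, -0.0]
contact_force: [0.3, 0.3, 0.3]
gripper_width: 1.002
grasp_force: 0.0
```

Emit:
drive_tool(series=[[0, 0, 0, 0, 1], [0, 0, 0, 0, 1], [0, 0, 0, 0, 1], [0, 0, 0, 0, 1], [0, 0, 0, 0, 1], [0, 0, 0, 0, 1], [0, 0, 0, 0, 1]])

```text
t: 10.0
eef_pos: [0.5459, -0.2378, 0.0294]
tool_rot: [0.001, 0.611, 0.792, 0.001]
contact_force: [-0.5, 0.9, 6.0]
gripper_width: 0.651
grasp_force: 54.0
```

```bash
python3 - <<'E'
from plan import *
o,phi=state();p=o["eef_pos"]
plan([(p[0],p[1],.11,phi),(.491,.0865,.11,93),(.491,.0865,p[2]+.009,93)])
E
```

```text
now [ 0.5459 -0.2378  0.0294] 14.7 q7 1.02
[0.0, 0.0, -4.0, -0.0] [0.0, 0.0, -4.1, -0.0] -> [ 0.5459 -0.2378  0.1104] 14.7
[3.3, 0.3, 0.0, -7.8] [3.2, 0.7, 0.0, -7.8] [3.1, 1.2, 0.0, -7.8] [2.9, 1.6, 0.0, -7.8] [2.6, 1.9, 0.0, -7.8] [2.4, 2.3, 0.0, -7.8] [2.0, 2.6, 0.0, -7.8] [1.7, 2.8, 0.0, -7.8] [1.2, 3.0, 0.0, -7.8] [0.9, 3.2, 0.0, -7.8] -> [0.4905 0.0863 0.1104] 92.7
[0.0, 0.0, 3.6, -0.1] [-0.1, 0.0, 3.6, -0.1] -> [0.4915 0.0863 0.0384] 92.9
```

Emit:
drive_tool(series=[[0, 0, -4.0, 0, 1], [0, 0, -4.1, 0, 1], [3.3, 0.3, 0, -7.8, 1], [3.2, 0.7, 0, -7.8, 1], [3.1, 1.2, 0, -7.8, 1], [2.9, 1.6, 0, -7.8, 1], [2.6, 1.9, 0, -7.8, 1], [2.4, 2.3, 0, -7.8, 1]])

```text
t: 10.8
eef_pos: [0.5115, -0.0415, 0.1094]
tool_rot: [0.001, 0.244, 0.97, 0.0]
contact_force: [0.3, 0.5, -1.5]
gripper_width: 0.649
grasp_force: 54.4
```

Emit:
drive_tool(series=[[2.0, 2.6, 0, -7.8, 1], [1.7, 2.8, 0, -7.8, 1], [1.2, 3.0, 0, -7.8, 1], [0.9, 3.2, 0, -7.8, 1], [0, 0, 0, 0, 1], [0, 0, 0, 0, 1]])

```text
t: 11.4
eef_pos: [0.4894, 0.0871, 0.1091]
tool_rot: [0.001, -0.024, 1.0, 0.0]
contact_force: [-0.2, 0.3, -1.7]
gripper_width: 0.649
grasp_force: 54.4
```

```bash
python3 plan.py "[(.491,.0865,.06,93),(.491,.0865,.0385,93)]"
```

```text
now [0.4894 0.0871 0.1091] 92.7 q7 1.45
[-0.1, 0.0, 2.5, -0.1] [-0.1, -0.1, 2.4, -0.1] -> [0.4914 0.0862 0.0601] 92.9
[0.0, 0.0, 2.2, -0.1] -> [0.4914 0.0862 0.0381] 93.0
```

Then look at the result from above the board, before going for the padlock.

Emit:
drive_tool(series=[[-0.1, 0, 2.5, -0.1, 1], [-0.1, -0.1, 2.4, -0.1, 1], [0, 0, 1.6, 0, 1], [0, 0, 0.6, 0, 1], [0, 0, 0, 0, 1], [0, 0, 0, 0, 1]])

```text
t: 12.0
eef_pos: [0.492, 0.0847, 0.038]
tool_rot: [0.001, -0.024, 1.0, -0.0]
contact_force: [0.2, 0.1, -2.1]
gripper_width: 0.647
grasp_force: 54.7
```

Emit:
drive_tool(series=[[0, 0, 0, 0, -1], [0, 0, 0, 0, -1], [0, 0, 0, 0, -1], [0, 0, 0, 0, -1], [0, 0, 0, 0, -1], [0, 0, -4, 0, -1], [0, 0, -4, 0, -1], [0, 0, -4, 0, -1]])

```text
t: 12.8
eef_pos: [0.4908, 0.0856, 0.1585]
tool_rot: [-0.0, -0.025, 1.0, -0.0]
contact_force: [0.4, 0.4, -0.4]
gripper_width: 0.997
grasp_force: 0.0
```

```bash
python3 plan.py "[(.485,-.24,.2,14.8)]"
```

```text
now [0.4908 0.0856 0.1585] 92.9 q7 1.43
[0.2, -3.2, -0.4, 7.8] [-0.2, -3.3, -0.4, 7.8] [-0.7, -3.2, -0.4, 7.8] [-1.1, -3.1, -0.4, 7.8] [-1.5, -2.9, -0.4, 7.8] [-1.9, -2.7, -0.4, 7.8] [-2.2, -2.4, -0.4, 7.8] [-2.5, -2.0, -0.5, 7.8] [-2.7, -1.7, -0.4, 7.8] [-3.0, -1.3, -0.5, 7.8] -> [ 0.4854 -0.24    0.2005] 14.9
```

Emit:
drive_tool(series=[[0.2, -3.2, -0.4, 7.8, -1], [-0.2, -3.3, -0.4, 7.8, -1], [-0.7, -3.2, -0.4, 7.8, -1], [-1.1, -3.1, -0.4, 7.8, -1], [-1.5, -2.9, -0.4, 7.8, -1], [-1.9, -2.7, -0.4, 7.8, -1], [-2.2, -2.4, -0.4, 7.8, -1], [-2.5, -2.0, -0.5, 7.8, -1]])

```text
t: 13.6
eef_pos: [0.4868, -0.1765, 0.1905]
tool_rot: [-0.0, 0.499, 0.867, 0.0]
contact_force: [-0.5, 0.2, -0.3]
gripper_width: 0.999
grasp_force: 0.0
```

Emit:
drive_tool(series=[[-2.7, -1.7, -0.4, 7.8, -1], [-3.0, -1.3, -0.5, 7.8, -1], [0, 0, 0, 0, -1], [0, 0, 0, 0, -1], [0, 0, 0, 0, -1]])

```text
t: 14.1
eef_pos: [0.4859, -0.2385, 0.1989]
tool_rot: [-0.001, 0.608, 0.794, 0.0]
contact_force: [0.3, 0.2, 0.1]
gripper_width: 1.0
grasp_force: 0.0
```

```bash
python3 plan.py "[(.486,-.2625,.1,14.8),(.486,-.2625,.009,14.8)]"; python3 look.py pics/w2.png '[("padlock_mid",PAD,.006,(.487,-.26,.26)),("tray_middle",TRAY,0,(.484,-.252,.255))]'; python3 - <<'E'
from h import *
im,m=snap("scene"); cv2.imwrite("pics/s2.png",im[:,:,::-1])
for n,b,p0 in(("whetstone_mid",WH,(.497,-.013,1.62)),("oak_block_mid",OAK,(.491,.086,1.62))):
    for d in imaging.cut_out(n,"scene")[:1]:
        print(n,d["conf"],fit(d["mask"],m,up(b,.014),p0))
E
```

```text
now [ 0.4859 -0.2385  0.1989] 15.0 q7 0.88
[-0.8, -0.2, 3.3, 0.1] [-0.8, -0.2, 3.3, 0.1] [-0.7, -0.2, 3.3, 0.1] -> [ 0.486  -0.2622  0.0999] 14.7
[0.0, 0.0, 3.0, -0.0] [0.0, 0.0, 3.0, -0.0] [0.0, 0.0, 3.1, -0.0] -> [ 0.486  -0.2622  0.0089] 14.7
cam [ 0.464 -0.16   0.341]
padlock_mid 0.71 [278. 203.] 2976 [ 0.4868 -0.2616  0.2379] iou 0.706
tray_middle 0.83 [282. 172.] 50720 [ 0.4841 -0.2507  0.2552] iou 0.918
whetstone_mid 0.92 (array([ 0.49434593, -0.01687767,  1.66032758]), np.float64(0.8857349863628062))
oak_block_mid 0.87 (array([0.48837088, 0.08350557, 1.68397109]), np.float64(0.8980772887767321))
```

```bash
python3 -c "
import cv2,numpy as np
a=cv2.imread('pics/w2.png');b=cv2.imread('pics/s2.png')[150:360,200:480]
cv2.imwrite('pics/c2.png',np.hstack([cv2.resize(a,(400,300)),cv2.resize(b,(400,300))]))"
```

```text
(no output)
```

View pics/c2.png

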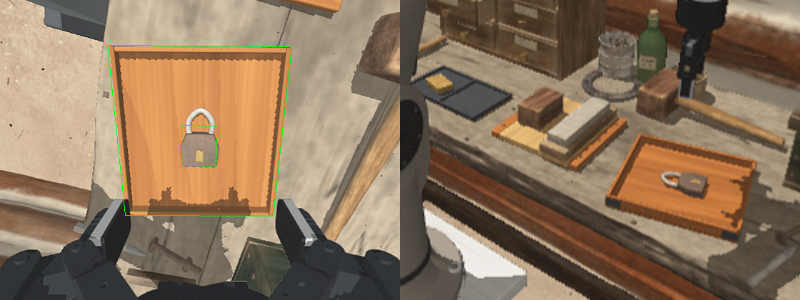

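The left picture shows the padlock alone in the tray, body at about (199,150) and shackle up. The right one shows the whetstone and oak block flat on the board. The fit is pulled toward the shackle by about 4 px, so I'll grip the body 4 mm further back.

Emit:
drive_tool(series=[[-0.9, -0.2, 3.3, 0.1, -1], [-0.9, -0.2, 3.3, 0.1, -1], [-0.9, -0.2, 3.3, 0, -1], [0, 0, 3.0, 0, -1], [0, 0, 3.0, 0, -1], [0, 0, 3.1, 0, -1], [0, 0, 0, 0, -1], [0, 0, 0, 0, -1]])

```text
t: 15.2
eef_pos: [0.4869, -0.2675, 0.0096]
tool_rot: [-0.0, 0.611, 0.792, -0.0]
contact_force: [-0.1, -1.2, 0.6]
gripper_width: 0.999
grasp_force: 0.0
```

Emit:
drive_tool(series=[[0, 0, 0, 0, 1], [0, 0, 0, 0, 1], [0, 0, 0, 0, 1], [0, 0, 0, 0, 1], [0, 0, 0, 0, 1], [0, 0, 0, 0, 1], [0, 0, 0, 0, 1]])

```text
t: 15.9
eef_pos: [0.4883, -0.2678, 0.0113]
tool_rot: [0.001, 0.611, 0.792, 0.001]
contact_force: [-1.2, 2.3, 10.9]
gripper_width: 0.57
grasp_force: 50.0
```

```bash
python3 - <<'E'
from plan import *
o,phi=state();p=o["eef_pos"]
plan([(p[0],p[1],.13,phi),(.469,.245,.13,-3),(.469,.245,p[2],-3)])
E
```

```text
now [ 0.4883 -0.2678  0.0113] 14.7 q7 1.13
[0.0, 0.0, -4.0, -0.0] [0.0, 0.0, -3.9, -0.0] [0.0, 0.0, -4.0, -0.0] -> [ 0.4883 -0.2678  0.1303] 14.7
[4.2, 0.9, 0.0, 1.5] [4.2, 0.8, 0.0, 1.5] [4.2, 0.7, 0.0, 1.5] [4.2, 0.6, 0.0, 1.5] [4.3, 0.5, 0.0, 1.5] [4.3, 0.4, 0.0, 1.5] [4.3, 0.3, 0.0, 1.5] [4.3, 0.2, 0.0, 1.5] [4.2, 0.0, 0.0, 1.5] [4.3, -0.1, 0.0, 1.5] [4.2, -0.2, 0.0, 1.5] [4.3, -0.2, 0.0, 1.5] -> [0.4695 0.2453 0.1303] -3.3
[0.0, 0.0, 4.0, -0.1] [0.0, 0.0, 3.9, -0.1] [0.0, 0.0, 4.0, -0.1] -> [0.4695 0.2453 0.0113] -3.0
```

Emit:
drive_tool(series=[[0, 0, -4.0, 0, 1], [0, 0, -3.9, 0, 1], [0, 0, -4.0, 0, 1], [4.2, 0.9, 0, 1.5, 1], [4.2, 0.8, 0, 1.5, 1], [4.2, 0.7, 0, 1.5, 1], [4.2, 0.6, 0, 1.5, 1], [4.3, 0.5, 0, 1.5, 1]])

```text
t: 16.7
eef_pos: [0.4781, -0.0519, 0.1289]
tool_rot: [0.0, 0.662, 0.75, 0.001]
contact_force: [1.6, -0.3, -2.2]
gripper_width: 0.564
grasp_force: 54.0
```

Emit:
drive_tool(series=[[4.3, 0.4, 0, 1.5, 1], [4.3, 0.3, 0, 1.5, 1], [4.3, 0.2, 0, 1.5, 1], [4.2, 0, 0, 1.5, 1], [4.3, -0.1, 0, 1.5, 1], [4.2, -0.2, 0, 1.5, 1], [4.3, -0.2, 0, 1.5, 1], [0, 0, 0, 0, 1]])

```text
t: 17.5
eef_pos: [0.4673, 0.2534, 0.1286]
tool_rot: [-0.001, 0.724, 0.69, 0.001]
contact_force: [-0.3, -0.0, -1.3]
gripper_width: 0.571
grasp_force: 54.0
```

Emit:
drive_tool(series=[[0, 0, 0, 0, 1], [0, 0, 0, 0, 1]])

```text
t: 17.7
eef_pos: [0.4681, 0.2445, 0.1285]
tool_rot: [0.0, 0.727, 0.686, -0.0]
contact_force: [0.4, 0.8, -1.6]
gripper_width: 0.566
grasp_force: 54.0
```

```bash
python3 plan.py "[(.469,.245,.04,-3),(.469,.245,.012,-3)]"; python3 look.py pics/w3.png '[]'
```

```text
now [0.4681 0.2445 0.1285] -3.4 q7 -0.28
[0.0, 0.0, 4.4, -0.2] [0.1, 0.1, 4.5, -0.2] -> [0.4692 0.2454 0.0395] -3.0
[0.0, 0.0, 2.8, 0.0] -> [0.4692 0.2454 0.0115] -3.0
cam [0.472 0.326 0.27 ]
```

View pics/w3.png

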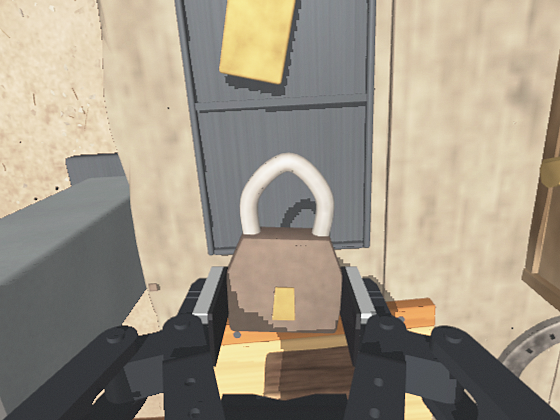

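The padlock is gripped level, body at (285,280) with its shackle toward the tin. I lower it into the empty pocket.

Emit:
drive_tool(series=[[0, 0, 4.4, 0, 1], [0.1, 0.1, 4.5, 0, 1], [0, 0, 2.2, 0, 1], [0, 0, 0.6, 0, 1], [0, 0, 0, 0, 1], [0, 0, 0, 0, 1]])

```text
t: 18.35
eef_pos: [0.4702, 0.2457, 0.0122]
tool_rot: [0.0, 0.728, 0.686, 0.001]
contact_force: [0.6, -0.6, -2.4]
gripper_width: 0.568
grasp_force: 54.0
```

Emit:
drive_tool(series=[[0, 0, 0, 0, -0.5], [0, 0, 0, 0, -0.5], [0, 0, 0, 0, -0.5], [0, 0, 0, 0, -0.5], [0, 0, -4, 0, -0.5], [0, 0, -4, 0, -0.5], [0, 0, -4, 0, -0.5], [0, 0, -4, 0, -0.5]])

```text
t: 19.15
eef_pos: [0.4691, 0.2463, 0.1728]
tool_rot: [0.0, 0.727, 0.686, -0.0]
contact_force: [1.0, 1.3, 1.0]
gripper_width: 0.75
grasp_force: 0.0
```

Emit:
drive_tool(series=[[3.5, 0, 0, 0, -0.5], [3.5, 0, 0, 0, -0.5], [0, 0, 0, 0, -0.5], [0, 0, 0, 0, -0.5]])

```text
t: 19.55
eef_pos: [0.473, 0.317, 0.1711]
tool_rot: [0.0, 0.726, 0.687, -0.0]
contact_force: [0.1, -0.1, 0.2]
gripper_width: 0.748
grasp_force: 0.0
```

```bash
python3 plan.py "[]"; python3 look.py pics/w4.png '[("match_tin_mid",TIN,.005,(.458,.362,-.25)),("padlock_mid",PAD,.005,(.469,.248,1.57)),("empty_pocket",DISH,0,(.468,.3165,-.006))]'
```

```text
now [0.473  0.317  0.1711] -3.2 q7 -0.4
cam [0.477 0.399 0.313]
match_tin_mid 0.78 [263. 135.] 4022 [ 0.458   0.3655 -0.2409] iou 0.933
padlock_mid 0.87 [282. 256.] 3156 [0.4696 0.2493 1.4857] iou 0.716
empty_pocket 0.59 [286. 166.] 31843 [ 0.4694  0.3185 -0.0041] iou 0.807
```

View pics/w4.png

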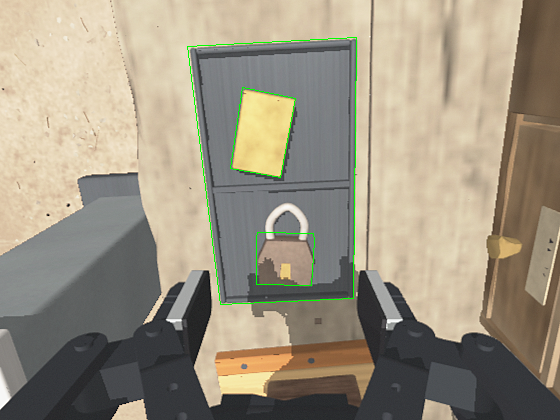

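The padlock lies flat in the empty pocket at (285,262). The tin is at (263,133), and its fitted outline matches the picture. Next I grip it with a narrowed opening.

```bash
python3 plan.py "[(.458,.364,.1,-14),(.458,.364,.009,-14)]"
```

```text
now [0.4735 0.315  0.1712] -3.4 q7 -0.4
[2.4, -0.9, 3.6, 5.3] [2.3, -1.2, 3.5, 5.3] -> [0.4576 0.364  0.1002] -14.0
[0.0, 0.0, 3.0, -0.0] [0.0, 0.0, 3.1, -0.0] [0.0, 0.0, 3.0, -0.0] -> [0.4576 0.364  0.0092] -14.0
```

Emit:
drive_tool(series=[[2.4, -0.9, 3.6, 5.3, -0.4], [2.3, -1.2, 3.5, 5.3, -0.4], [0, 0, 0, 0, -0.4], [0, 0, 3.0, 0, -0.4], [0, 0, 0, 0, -0.4], [0, 0, 0, 0, -0.4]], squeeze=30)

```text
t: 20.35
eef_pos: [0.4578, 0.3642, 0.0708]
tool_rot: [0.0, 0.788, 0.616, -0.0]
contact_force: [0.6, 0.8, 1.1]
gripper_width: 0.7
grasp_force: 0.0
```

```bash
python3 plan.py "[(.458,.364,.009,-14)]"
```

```text
now [0.4578 0.3642 0.0708] -14.0 q7 -0.54
[0.0, 0.0, 3.1, 0.0] [0.0, 0.0, 3.1, 0.0] -> [0.4578 0.3642 0.0088] -14.0
```

Emit:
drive_tool(series=[[0, 0, 3.1, 0, -0.4], [0, 0, 3.0, 0, -0.4], [0, 0, 0, 0, -0.4], [0, 0, 0, 0, 1], [0, 0, 0, 0, 1], [0, 0, 0, 0, 1], [0, 0, 0, 0, 1], [0, 0, 0, 0, 1]])

```text
t: 21.15
eef_pos: [0.4587, 0.3661, 0.0114]
tool_rot: [-0.0, 0.788, 0.616, 0.002]
contact_force: [-0.5, -1.0, 8.8]
gripper_width: 0.476
grasp_force: 32.0
```

```bash
python3 - <<'E'
from plan import *
o,phi=state();p=o["eef_pos"]; print(p,o["gripper_width"],o["grasp_force"])
plan([(p[0],p[1],.13,phi),(.484,-.251,.13,14.7)])
E
```

```text
[0.45867637 0.36611406 0.01137836] 0.4757916437002459 31.99247717857361
now [0.4587 0.3661 0.0114] -13.9 q7 -0.48
[0.0, 0.0, -4.0, -0.0] [0.0, 0.0, -3.9, -0.0] [0.0, 0.0, -4.0, -0.0] -> [0.4587 0.3661 0.1304] -13.9
[-4.2, 1.2, 0.0, -2.0] [-4.3, 1.1, 0.0, -2.0] [-4.3, 0.9, 0.0, -2.0] [-4.3, 0.8, 0.0, -2.0] [-4.4, 0.6, 0.0, -2.0] [-4.4, 0.5, 0.0, -2.0] [-4.4, 0.3, 0.0, -2.0] [-4.4, 0.2, 0.0, -2.0] [-4.4, 0.0, 0.0, -2.0] [-4.4, -0.1, 0.0, -2.0] [-4.4, -0.3, 0.0, -2.0] [-4.4, -0.4, 0.0, -2.0] [-4.4, -0.6, 0.0, -2.0] [-4.4, -0.7, 0.0, -2.0] -> [ 0.4844 -0.2512  0.1304] 14.1
```

Emit:
drive_tool(series=[[0, 0, -4.0, 0, 1], [0, 0, -3.9, 0, 1], [0, 0, -4.0, 0, 1], [-4.2, 1.2, 0, -2, 1], [-4.3, 1.1, 0, -2, 1], [-4.3, 0.9, 0, -2, 1], [-4.3, 0.8, 0, -2, 1], [-4.4, 0.6, 0, -2, 1]])

```text
t: 21.95
eef_pos: [0.4659, 0.1441, 0.1293]
tool_rot: [-0.0, 0.73, 0.683, 0.001]
contact_force: [-0.0, -0.2, -0.8]
gripper_width: 0.48
grasp_force: 31.1
```

Emit:
drive_tool(series=[[-4.4, 0.5, 0, -2, 1], [-4.4, 0.3, 0, -2, 1], [-4.4, 0.2, 0, -2, 1], [-4.4, 0, 0, -2, 1], [-4.4, -0.1, 0, -2, 1], [-4.4, -0.3, 0, -2, 1], [-4.4, -0.4, 0, -2, 1], [-4.4, -0.6, 0, -2, 1]])

```text
t: 22.75
eef_pos: [0.481, -0.2091, 0.1292]
tool_rot: [0.001, 0.628, 0.778, 0.001]
contact_force: [1.0, 0.6, -0.1]
gripper_width: 0.474
grasp_force: 31.1
```

Emit:
drive_tool(series=[[-4.4, -0.7, 0, -2, 1], [0, 0, 0, 0, 1], [0, 0, 0, 0, 1], [0, 0, 0, 0, 1]])

```text
t: 23.15
eef_pos: [0.4834, -0.2506, 0.1285]
tool_rot: [-0.0, 0.615, 0.789, 0.0]
contact_force: [0.4, 0.3, 0.1]
gripper_width: 0.478
grasp_force: 31.1
```

```bash
python3 plan.py "[(.484,-.251,.05,14.7),(.484,-.251,.0135,14.7)]"; python3 look.py pics/w5.png '[("match_tin_mid",TIN,.124,(.484,-.25,.25))]'
```

```text
now [ 0.4834 -0.2506  0.1285] 14.2 q7 0.98
[0.0, 0.0, 3.9, -0.3] [-0.1, 0.0, 3.9, -0.3] -> [ 0.4836 -0.2516  0.0505] 14.8
[0.0, 0.0, 3.7, 0.1] -> [ 0.4836 -0.2516  0.0135] 14.7
cam [ 0.463 -0.172  0.27 ]
match_tin_mid 0.91 [286. 280.] 13440 [ 0.4831 -0.2517  0.2561] iou 0.878
```

View pics/w5.png

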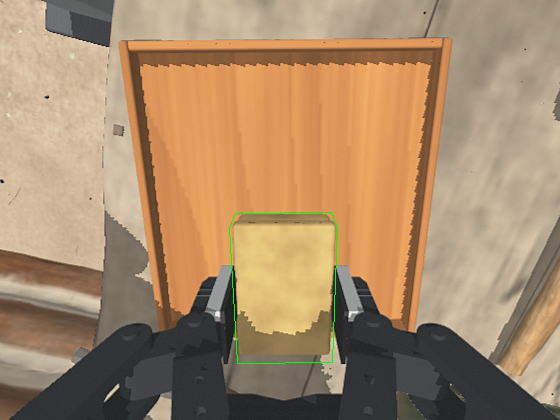

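The brass tin is held level and square to the tray, centred at (286,285). I lower it and release.

Emit:
drive_tool(series=[[0, 0, 3.9, -0.3, 1], [-0.1, 0, 3.9, -0.2, 1], [0, 0, 3.0, 0, 1], [0, 0, 0.7, 0, 1], [0, 0, 0, 0, 1], [0, 0, 0, 0, 1]])

```text
t: 23.85
eef_pos: [0.4842, -0.252, 0.0139]
tool_rot: [0.0, 0.611, 0.792, 0.0]
contact_force: [-0.1, 0.7, -0.2]
gripper_width: 0.474
grasp_force: 32.0
```

Emit:
drive_tool(series=[[0, 0, 0, 0, -0.5], [0, 0, 0, 0, -0.5], [0, 0, 0, 0, -0.5], [0, 0, 0, 0, -0.5], [0, 0, -4, 0, -0.5], [0, 0, -4, 0, -1], [0, 0, -4, 0, -1], [0, 0, -4, 0, -1]])

```text
t: 24.65
eef_pos: [0.4831, -0.2528, 0.1748]
tool_rot: [-0.0, 0.612, 0.791, -0.0]
contact_force: [1.0, 0.4, 0.5]
gripper_width: 1.001
grasp_force: 0.0
```

```bash
python3 plan.py "[(.491,.0855,.17,93),(.491,.0855,.0375,93)]"; python3 - <<'E'
from h import *
im,m=snap("scene")
for d in imaging.cut_out("match_tin_mid","scene")[:2]:
    print(d["conf"],d["centre"],fit(d["mask"],m,up(TIN,.006),(.484,-.251,.255)))
E
```

```text
now [ 0.4831 -0.2528  0.1748] 14.6 q7 0.94
[3.3, 0.9, 0.0, -7.8] [3.1, 1.4, 0.1, -7.8] [2.9, 1.8, 0.0, -7.8] [2.6, 2.1, 0.1, -7.8] [2.3, 2.5, 0.0, -7.8] [1.9, 2.8, 0.1, -7.8] [1.6, 3.0, 0.0, -7.8] [1.1, 3.2, 0.1, -7.8] [0.7, 3.3, 0.0, -7.8] [0.2, 3.3, 0.1, -7.8] -> [0.4915 0.0853 0.1698] 92.6
[0.0, 0.0, 4.4, -0.1] [0.0, 0.0, 4.4, -0.1] [0.0, 0.0, 4.4, -0.1] -> [0.4915 0.0853 0.0378] 92.9
0.76 [396.8, 280.2] (array([ 0.48269354, -0.25303188,  0.30319824]), np.float64(0.8764735102500908))
```

Emit:
drive_tool(series=[[3.3, 0.9, 0, -7.8, -1], [3.1, 1.4, 0.1, -7.8, -1], [2.9, 1.8, 0, -7.8, -1], [2.6, 2.1, 0.1, -7.8, -1], [2.3, 2.5, 0, -7.8, -1], [1.9, 2.8, 0.1, -7.8, -1], [1.6, 3.0, 0, -7.8, -1], [1.1, 3.2, 0.1, -7.8, -1]], squeeze=50)

```text
t: 25.55
eef_pos: [0.4896, 0.0199, 0.1688]
tool_rot: [-0.0, 0.11, 0.994, 0.0]
contact_force: [0.2, -1.3, 1.3]
gripper_width: 0.997
grasp_force: 0.0
```

Emit:
drive_tool(series=[[0.7, 3.3, 0, -7.8, -1], [0.2, 3.3, 0.1, -7.8, -1], [0, 0, 4.0, 0, -1], [0, 0, 0, 0, -1], [0, 0, 0, 0, -1]])

```text
t: 26.05
eef_pos: [0.4908, 0.0842, 0.1278]
tool_rot: [-0.001, -0.022, 1.0, -0.001]
contact_force: [-0.2, 0.3, -0.1]
gripper_width: 1.003
grasp_force: 0.0
```

```bash
python3 plan.py "[(.492,.0852,.0375,93)]"; python3 look.py pics/w6.png '[("oak_block_mid",OAK,.014,(.492,.085,1.62))]'
```

```text
now [0.4908 0.0842 0.1278] 92.5 q7 1.46
[0.0, 0.0, 3.0, -0.2] [-0.1, 0.0, 3.0, -0.2] [0.0, 0.1, 3.0, -0.2] -> [0.4917 0.0852 0.0378] 93.1
cam [0.409 0.08  0.27 ]
oak_block_mid 0.76 [283. 218.] 12993 [0.4912 0.0842 1.6223] iou 0.932
```

Emit:
drive_tool(series=[[0, 0, 3.0, -0.2, -1], [-0.1, 0, 3.0, -0.1, -1], [0, 0.1, 3.0, -0.1, -1], [0, 0, 0, 0, -1], [0, 0, 0, 0, -1]])

```text
t: 26.65
eef_pos: [0.4934, 0.0858, 0.0394]
tool_rot: [0.0, -0.026, 1.0, -0.0]
contact_force: [0.2, 0.2, 0.1]
gripper_width: 1.003
grasp_force: 0.0
```

Emit:
drive_tool(series=[[0, 0, 0, 0, 1], [0, 0, 0, 0, 1], [0, 0, 0, 0, 1], [0, 0, 0, 0, 1], [0, 0, 0, 0, 1], [0, 0, 0, 0, 1]])

```text
t: 27.25
eef_pos: [0.494, 0.0865, 0.0402]
tool_rot: [0.001, -0.026, 1.0, 0.0]
contact_force: [-1.2, -0.7, 9.6]
gripper_width: 0.651
grasp_force: 52.3
```

```bash
python3 - <<'E'
from plan import *
o,phi=state();p=o["eef_pos"]; print(o["gripper_width"])
plan([(p[0],p[1],.12,phi),(.5455,-.2378,.12,14.7)])
E
```

```text
0.6507284929713654
now [0.494  0.0865 0.0402] 93.0 q7 1.54
[0.0, 0.0, -4.0, -0.0] [0.0, 0.0, -4.0, -0.0] -> [0.494  0.0865 0.1202] 93.0
[-0.3, -3.3, 0.0, 7.8] [-0.8, -3.2, 0.0, 7.8] [-1.2, -3.0, 0.0, 7.8] [-1.6, -2.9, 0.0, 7.8] [-2.0, -2.6, 0.0, 7.8] [-2.3, -2.3, 0.0, 7.8] [-2.6, -2.0, 0.0, 7.8] [-2.9, -1.6, 0.0, 7.8] [-3.1, -1.2, 0.0, 7.8] [-3.1, -0.7, 0.0, 7.8] -> [ 0.5458 -0.2372  0.1202] 15.0
```

Emit:
drive_tool(series=[[0, 0, -4.0, 0, 1], [0, 0, -4.0, 0, 1], [-0.3, -3.3, 0, 7.8, 1], [-0.8, -3.2, 0, 7.8, 1], [-1.2, -3.0, 0, 7.8, 1], [-1.6, -2.9, 0, 7.8, 1], [-2.0, -2.6, 0, 7.8, 1], [-2.3, -2.3, 0, 7.8, 1]])

```text
t: 28.05
eef_pos: [0.5235, -0.1093, 0.1192]
tool_rot: [0.0, 0.375, 0.927, 0.001]
contact_force: [-0.1, -0.1, -0.7]
gripper_width: 0.648
grasp_force: 55.3
```

Emit:
drive_tool(series=[[-2.6, -2.0, 0, 7.8, 1], [-2.9, -1.6, 0, 7.8, 1], [-3.1, -1.2, 0, 7.8, 1], [-3.1, -0.7, 0, 7.8, 1], [0, 0, 0, 0, 1], [0, 0, 0, 0, 1], [0, 0, 0, 0, 1]])

```text
t: 28.75
eef_pos: [0.5447, -0.2358, 0.1184]
tool_rot: [-0.0, 0.608, 0.794, 0.001]
contact_force: [-0.1, 0.6, -1.8]
gripper_width: 0.651
grasp_force: 55.3
```

```bash
python3 plan.py "[(.546,-.239,.07,14.7),(.546,-.239,.0325,14.7)]"
```

```text
now [ 0.5447 -0.2358  0.1184] 15.1 q7 0.98
[-0.2, 0.0, 2.4, 0.2] [-0.1, 0.0, 2.4, 0.2] -> [ 0.5455 -0.2387  0.0704] 14.7
[0.0, 0.0, 3.8, 0.0] -> [ 0.5455 -0.2387  0.0324] 14.7
```

Emit:
drive_tool(series=[[-0.2, 0, 2.4, 0.2, 1], [-0.1, 0, 2.4, 0.2, 1], [0, 0, 0, 0, 1], [0, 0, 3.0, 0, 1], [0, 0, 0.7, 0, 1], [0, 0, 0, 0, 1], [0, 0, 0, 0, 1]])

```text
t: 29.45
eef_pos: [0.546, -0.24, 0.0343]
tool_rot: [0.0, 0.611, 0.791, 0.0]
contact_force: [-0.1, -0.3, -1.1]
gripper_width: 0.649
grasp_force: 55.5
```

Emit:
drive_tool(series=[[0, 0, 0, 0, -0.7], [0, 0, 0, 0, -0.7], [0, 0, 0, 0, -0.7], [0, 0, 0, 0, -0.7], [0, 0, 0, 0, -0.7], [0, 0, -4, 0, -0.7], [0, 0, -4, 0, -1], [0, 0, -4, 0, -1]])

```text
t: 30.25
eef_pos: [0.545, -0.2402, 0.1544]
tool_rot: [-0.0, 0.612, 0.791, -0.0]
contact_force: [0.2, -0.1, 0.1]
gripper_width: 1.0
grasp_force: 0.0
```

```bash
python3 plan.py "[(.497,-.0135,.13,93)]"
```

```text
now [ 0.545  -0.2402  0.1544] 14.6 q7 0.95
[2.3, 0.1, 0.2, -7.8] [2.3, 0.4, 0.2, -7.8] [2.2, 0.7, 0.3, -7.8] [2.1, 1.0, 0.2, -7.8] [1.9, 1.3, 0.3, -7.8] [1.7, 1.5, 0.2, -7.8] [1.5, 1.8, 0.3, -7.8] [1.3, 2.0, 0.2, -7.8] [1.0, 2.1, 0.3, -7.8] [0.6, 2.2, 0.2, -7.8] -> [ 0.4972 -0.0135  0.1304] 92.6
```

Emit:
drive_tool(series=[[2.3, 0.1, 0.2, -7.8, -1], [2.3, 0.4, 0.2, -7.8, -1], [2.2, 0.7, 0.3, -7.8, -1], [2.1, 1.0, 0.2, -7.8, -1], [1.9, 1.3, 0.3, -7.8, -1], [1.7, 1.5, 0.2, -7.8, -1], [1.5, 1.8, 0.3, -7.8, -1], [1.3, 2.0, 0.2, -7.8, -1]], squeeze=60)

```text
t: 31.05
eef_pos: [0.5061, -0.0579, 0.1342]
tool_rot: [0.0, 0.111, 0.994, -0.0]
contact_force: [-0.4, -0.2, -0.3]
gripper_width: 1.003
grasp_force: 0.0
```

Emit:
drive_tool(series=[[1.0, 2.1, 0.3, -7.8, -1], [0.6, 2.2, 0.2, -7.8, -1], [0, 0, 0, 0, -1], [0, 0, 0, 0, -1], [0, 0, 0, 0, -1]])

```text
t: 31.55
eef_pos: [0.4977, -0.0146, 0.1294]
tool_rot: [0.0, -0.021, 1.0, -0.0]
contact_force: [-0.1, 0.5, 0.6]
gripper_width: 1.003
grasp_force: 0.0
```

```bash
python3 plan.py "[(.497,-.0135,.0375,93)]"; python3 look.py pics/w7.png '[("whetstone_mid",WH,.014,(.497,-.0135,1.62))]'
```

```text
now [ 0.4977 -0.0146  0.1294] 92.4 q7 1.68
[0.0, 0.0, 3.1, -0.2] [0.0, 0.1, 3.0, -0.2] [0.1, 0.0, 3.1, -0.2] -> [ 0.4967 -0.0136  0.0374] 93.0
cam [ 0.415 -0.018  0.271]
whetstone_mid 0.94 [285. 176.] 24755 [ 0.4943 -0.0144  1.6194] iou 0.95
```

Emit:
drive_tool(series=[[0, 0, 3.1, -0.2, -1], [0, 0.1, 3.0, -0.2, -1], [0.1, 0, 3.1, -0.1, -1], [0, 0, 0, 0, -1], [0, 0, 0, 0, -1]])

```text
t: 32.15
eef_pos: [0.4965, -0.0133, 0.0375]
tool_rot: [-0.0, -0.026, 1.0, -0.0]
contact_force: [0.1, -0.0, -0.2]
gripper_width: 1.003
grasp_force: 0.0
```

Emit:
drive_tool(series=[[0, 0, 0, 0, 1], [0, 0, 0, 0, 1], [0, 0, 0, 0, 1], [0, 0, 0, 0, 1], [0, 0, 0, 0, 1], [0, 0, 0, 0, 1], [0, 0, 0, 0, 1]])

```text
t: 32.85
eef_pos: [0.4975, -0.0128, 0.0389]
tool_rot: [0.001, -0.027, 1.0, 0.0]
contact_force: [-2.2, -1.3, 10.2]
gripper_width: 0.511
grasp_force: 61.3
```

```bash
python3 - <<'E'
from plan import *
o,phi=state();p=o["eef_pos"]; print(o["gripper_width"])
plan([(p[0],p[1],.125,phi),(.4246,-.2674,.125,14.7)])
E
```

```text
0.5111322965425767
now [ 0.4975 -0.0128  0.0389] 93.1 q7 1.77
[0.0, 0.0, -4.3, -0.0] [0.0, 0.0, -4.3, -0.0] -> [ 0.4975 -0.0128  0.1249] 93.1
[0.9, -2.5, 0.0, 7.8] [0.5, -2.6, 0.0, 7.8] [0.2, -2.6, 0.0, 7.8] [-0.2, -2.6, 0.0, 7.8] [-0.6, -2.6, 0.0, 7.8] [-0.9, -2.5, 0.0, 7.8] [-1.2, -2.3, 0.0, 7.8] [-1.6, -2.2, 0.0, 7.8] [-1.8, -1.9, 0.0, 7.8] [-2.1, -1.7, 0.0, 7.8] -> [ 0.4245 -0.2673  0.1249] 15.1
```

Emit:
drive_tool(series=[[0, 0, -4.3, 0, 1], [0, 0, -4.3, 0, 1], [0.9, -2.5, 0, 7.8, 1], [0.5, -2.6, 0, 7.8, 1], [0.2, -2.6, 0, 7.8, 1], [-0.2, -2.6, 0, 7.8, 1], [-0.6, -2.6, 0, 7.8, 1], [-0.9, -2.5, 0, 7.8, 1]])

```text
t: 33.65
eef_pos: [0.4515, -0.1653, 0.1232]
tool_rot: [-0.001, 0.375, 0.927, 0.0]
contact_force: [0.4, -0.4, -6.4]
gripper_width: 0.508
grasp_force: 67.5
```

Emit:
drive_tool(series=[[-1.2, -2.3, 0, 7.8, 1], [-1.6, -2.2, 0, 7.8, 1], [-1.8, -1.9, 0, 7.8, 1], [-2.1, -1.7, 0, 7.8, 1], [0, 0, 0, 0, 1], [0, 0, 0, 0, 1], [0, 0, 0, 0, 1]])

```text
t: 34.35
eef_pos: [0.4235, -0.2658, 0.123]
tool_rot: [-0.001, 0.607, 0.795, 0.0]
contact_force: [-0.1, -0.2, -6.9]
gripper_width: 0.512
grasp_force: 67.5
```

```bash
python3 plan.py "[(.4246,-.2675,.07,14.7),(.4246,-.2675,.0315,14.7)]"; python3 look.py pics/w8.png '[]'
```

```text
now [ 0.4235 -0.2658  0.123 ] 15.2 q7 1.1
[-0.1, 0.0, 2.7, 0.3] [-0.1, 0.1, 2.6, 0.3] -> [ 0.425  -0.2675  0.07  ] 14.6
[0.0, 0.0, 3.9, -0.1] -> [ 0.425  -0.2675  0.031 ] 14.7
cam [ 0.401 -0.187  0.265]
```

View pics/w8.png

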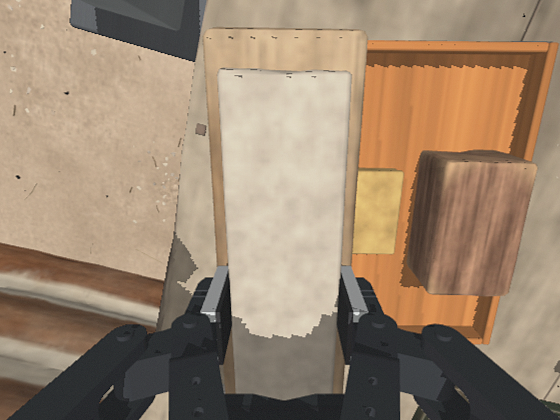

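The whetstone hangs over its place at (285,200). The tin is at (380,210) and the oak block at (475,220), both in line. I lower the whetstone in two stages.

Emit:
drive_tool(series=[[-0.1, 0, 2.7, 0.3, 1], [-0.1, 0.1, 2.6, 0.2, 1], [0, 0, 0, 0, 1], [0, 0, 0, 0, 1]])

```text
t: 34.8
eef_pos: [0.425, -0.2682, 0.0704]
tool_rot: [-0.001, 0.611, 0.792, -0.0]
contact_force: [-0.2, -0.5, -6.7]
gripper_width: 0.509
grasp_force: 67.4
```

```bash
python3 plan.py "[(.4246,-.2675,.0315,14.7)]"
```

```text
now [ 0.425  -0.2682  0.0704] 14.7 q7 1.18
[0.1, 0.0, 3.9, -0.0] -> [ 0.4247 -0.2673  0.0314] 14.7
```

Emit:
drive_tool(series=[[0.1, 0, 2.0, 0, 1], [0, 0, 1.3, 0, 1], [0, 0, 0.6, 0, 1], [0, 0, 0, 0, 1], [0, 0, 0, 0, 1]])

```text
t: 35.3
eef_pos: [0.4252, -0.2681, 0.0318]
tool_rot: [0.0, 0.612, 0.791, 0.0]
contact_force: [-0.6, 0.7, -5.7]
gripper_width: 0.512
grasp_force: 67.6
```

Emit:
drive_tool(series=[[0, 0, 0, 0, -0.6], [0, 0, 0, 0, -0.6], [0, 0, 0, 0, -0.6], [0, 0, 0, 0, -0.6], [0, 0, 0, 0, -0.6], [0, 0, -4, 0, -0.6], [0, 0, -4, 0, -1], [0, 0, -4, 0, -1]])

```text
t: 36.1
eef_pos: [0.4243, -0.2678, 0.1524]
tool_rot: [-0.0, 0.612, 0.791, -0.0]
contact_force: [1.0, 0.2, 0.5]
gripper_width: 0.998
grasp_force: 0.0
```

Emit:
drive_tool(series=[[0, 0, -4, 0, -1], [0, 2, -4, 0, -1], [0, 2, -4, 0, -1], [0, 0, 0, 0, -1], [0, 0, 0, 0, -1], [0, 0, 0, 0, -1]])

```text
t: 36.7
eef_pos: [0.4623, -0.2575, 0.2701]
tool_rot: [-0.001, 0.612, 0.791, -0.0]
contact_force: [-0.4, -0.5, 0.0]
gripper_width: 0.996
grasp_force: 0.0
```

```bash
python3 look.py pics/w9.png '[("whetstone_mid",WH,.006,(.424,-.266,.255)),("oak_block_mid",OAK,.006,(.544,-.237,.255)),("match_tin_mid",TIN,.006,(.483,-.252,.26)),("tray_middle",TRAY,0,(.484,-.252,.255))]'; python3 - <<'E'
from h import *
im,m=snap("top");d=imaging.cut_out("padlock_mid","top")[0];print(d["centre"],fit(d["mask"],m,up(PAD,.005),(.469,.248,1.57)))
cv2.imwrite("pics/t9.png",im[:,:,::-1])
for n,b,p in(("whetstone_mid",WH,(.424,-.266,.255)),("oak_block_mid",OAK,(.544,-.237,.255))):
    for d in imaging.cut_out(n,"top")[:1]: print(n,fit(d["mask"],m,up(b,.006),p))
E
```

```text
cam [ 0.441 -0.179  0.412]
whetstone_mid 0.69 [251. 154.] 10501 [ 0.4239 -0.2644  0.2536] iou 0.964
oak_block_mid 0.84 [364. 172.] 5399 [ 0.5437 -0.2385  0.2705] iou 0.93
match_tin_mid 0.96 [306. 170.] 2132 [ 0.4835 -0.2531  0.2497] iou 0.931
tray_middle 0.94 [328. 124.] 21224 [ 0.4838 -0.2506  0.2568] iou 0.536
[248.9, 225.4] (array([0.46693766, 0.24452365, 1.63073343]), np.float64(0.7293801663667893))
whetstone_mid (array([ 0.4249281 , -0.2644047 ,  0.25580787]), np.float64(0.9042067829451792))
oak_block_mid (array([ 0.54423536, -0.23873355,  0.26258632]), np.float64(0.936358746091141))
```

View pics/w9.png

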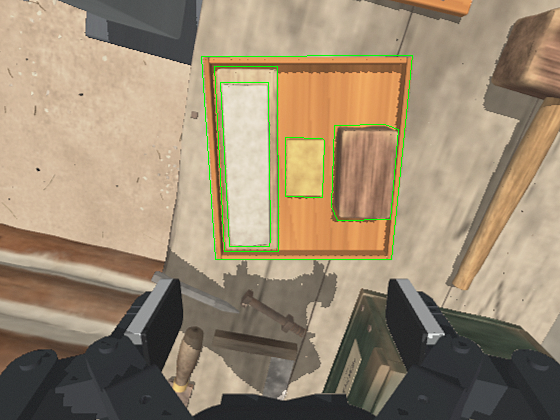

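View pics/t9.png

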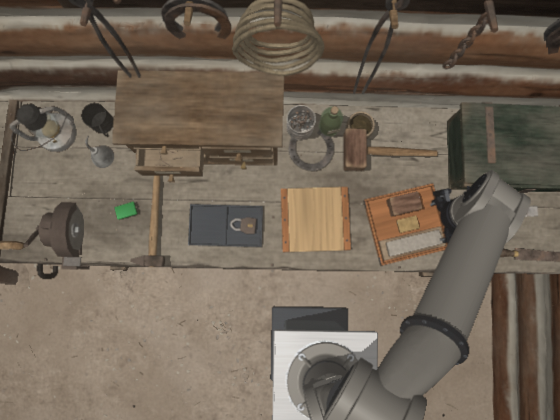

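The tray holds the whetstone (245,160), the tin (305,167) and the oak block (364,172), all flat and within about 2 mm of target. The padlock lies in the dish pocket at top (246,226), the side board is empty, and the arm is clear.

```bash
python3 -c "
from station import hand_in
print(hand_in())"
```

```text
the job is handed in; nothing more can be done
None
```

The job is handed in, with no verdict returned; the last pictures show the whetstone and oak block back in the tray within about 2 mm of their starts, the match tin about 3 mm from the tray's middle, the padlock flat in the empty pocket, and everything released.

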